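# Tip the blue sheet weight over the fence onto the proof sheet

### The job

Lay the blue sheet weight down on the proof sheet to hold its edge flat: push it over near its top so that it pivots over the bed's steel fence and comes to rest flat on its dark felt face, square to the fence, with its foot end left overhanging the fence. Tip it, do not lift it, and leave the orange and white weights standing where they are.

Things in the scene. Friction and masses are not known exactly. Their poses are not given: they have to be found in the camera images.
- blue_weight_center (a point): Centre of the loose blue sheet weight, 55 mm above its foot: an upright block 52 mm deep (x), 60 mm wide (y), 110 mm tall (z), 0.5 to 0.95 kg, evenly weighted, standing on the table before the fence. Its +x face, of dark felt, looks at the fence 2 to 8 mm away; its back (-x) is free to push. z points up through its top. Leaned past about 35 degrees it falls over by itself.
- orange_weight_center (a point): Centre of the orange weight, a block of the same size and build standing in the same row; to be left standing. The three weights stand about 110 mm apart (centre to centre) along the fence, 50 mm free between them, in any order.
- white_weight_center (a point): Centre of the white weight, a block of the same size and build standing in the same row; to be left standing.
- fence_edge (a point): Middle of the top near edge of the fixed steel fence, 12 mm above the table, 420 mm long. x points level across the bed, away from the weights; y runs along the fence; z up. The fixed bed beyond, 260 mm deep, is level with the fence's top and covered by the proof sheet with a dark film. Its first 110 mm are clear; a loupe and a pencil lie more than 150 mm from the fence.
Mind the look-alikes: they are no part of the job. Of the things like the part that bears blue_weight_center, leave any that is pink; of the rest the smaller one is meant. There is more than one size of the part that bears white_weight_center; the job needs the larger.

How it is judged:
By the outcome, as a careful person would: the job done as asked, in the order asked, and still so for the second after the job is handed in, with the robot touching nothing.
It also fails if it takes over 27 s, if anything falls off the work surface, if the arm or the gripper's body presses on something with over 40 N, if the wrist force passes 120 N, or if a joint passes its speed limit or range.

### The arm

A 6-joint arm with a two-finger parallel gripper is mounted at the origin on the work surface. World frame = base frame: x ahead of the robot, y to its left, z up, the work surface at z = 0. Lengths are in m, angles in rad, forces in N, time in s.
With the tool pointing down it reaches from about 0.325 to 0.875 m from the base axis. Payload 4.4 kg.
Tool frame: the origin (TCP) lies midway between the tips of the shut fingers; the grasp point (between the pads) lies manip.tcp_to_grasp behind it (manip.tcp_to_grasp is the distance from the TCP to the grasp point, in m); z points along the fingers, y is the direction in which the jaws open and shut (so a half turn about z gives the same grasp; the last joint's range is limited). The gripper opens to 85 mm and grips with 20 to 120 N. Pads are 22 mm wide; open, the fingers measure 114 mm over their backs; the gripper's body (76 mm by 85 mm) begins 54 mm behind the grasp point. The pads swing forward as they close: fully open they stand 13 mm farther back than shut.
Start: joints at [1.163, 0.207, 1.542, -0, 1.393, -0.15], TCP at [0.147, 0.556, 0.231] pointing down, gripper open.
Joint ranges: [-2.73, 2.73], [-0.86, 2.22], [0.23, 2.46], [-1.11, 4.25], [0.08, 2.63], [-2.82, 2.82]. Speed limits (rad/s): [2.79, 2.79, 3.14, 3.14, 3.14, 3.14].

### API

Orientations are given as a 3x3 rotation matrix whose columns are the frame's x, y, z axes.
In Python, from workcell import manip, vision gives the robot as it stands.
- The arm moves only by the tool drive_tool, never from a script. Its argument "deltas" is a list of rows, each an object with "hand": the finger opening in m, from 0 to 0.0854; "travel": the shift along the tool's x, y, z in m, a list of three; "dr": the turn, a rotation vector about the tool's x, y, z in degrees, a list of three. A call has 1 to 10 rows; each row is the pose to reach, as a shift and turn from the pose measured when the call began, along the tool's axes at that moment; what a row does not reach only later rows make up. A row lasts 1/12 s, in which the tool goes at most 41.7 mm and 7.16 degrees, less where a joint would pass 70% of its speed; a pose out of reach is approached as far as the arm can. A call with a gripper value outside its range is refused whole. The fingers move at their own pace and stop on an object; "force" is the grip in N (left out, the last holds). Time passes only in rows, so rows that repeat a pose let the fingers close. It gives the time, the measured TCP pose, the force and the opening at its end, in the units of the state.
- manip.get_state(): the state, without advancing time (a new reading comes with each control period).
- vision.camera(name): name is "scene" or "top" or "wrist"; returns a dict with "pixels" (480x640x3 uint8, blue, green, red), "fx", "fy", "cx", "cy" (pixels), "view" (4x4, takes a point from world to camera coordinates). Camera axes: x right, y up, looking along -z (the intrinsics and any distortion apply to the point x, -y, -z); pixel columns grow to the right and rows downward; lengths in m; the calibration is good to about 2 mm. A picture is of the moment at which its call begins. There is no depth.
- manip.finish_job(): hands the job in, once; it reports no verdict.
The state is a dict: "time": time; "q": joint angles; "qd": joint speeds; "joint_torque": joint torques, N m; "tcp_pos": TCP position; "orientation": TCP orientation; "force": force on the tool from outside, world axes, zero at the start; "ft_torque": the same for the moment, N m; "finger_gap": opening from 0.0 (shut) to 1.0 (fully open).
Only numpy, scipy, OpenCV 4.12 (cv2) and the standard library are available. Lean on these libraries where they do the work, as an engineer would, in place of code of your own. Each camera call takes 0.05 s, during which the arm holds its last target.

## Working session

There is one attempt and no reset: what is moved stays moved. The work goes in short steps, Python scripts to look and compute and a tool call to move; the robot and the scene stay as the last step left them, time stands still between calls to the robot, and variables do not carry over. Pictures are saved under pics/ and viewed, and the job is handed in when it is done.

Besides the shell and the picture viewer there is one more tool, called in YAML: its name, and indented under it one key for each argument. drive_tool: Moves the arm, as the interface text tells. Its arguments: {"type":"object","properties":{"deltas":{"type":"array"},"force":{"type":"number"}},"required":["deltas"]}

```bash
ls; mkdir -p pics; python3 - <<'E'
from workcell import manip, vision
import cv2,pickle
s=manip.get_state(); print(s); print(manip.tcp_to_grasp)
d={}
for n in ("scene","top"):
    c=vision.camera(n); d[n]=c; cv2.imwrite(f"pics/{n}0.png",c["pixels"]); print(n,{k:v for k,v in c.items() if k!="pixels"})
pickle.dump(d,open("c0.pkl","wb"))
E
```

```text
pics
{'time': 0.0, 'q': array([ 1.16252919e+00,  2.07473519e-01,  1.54297172e+00,  2.67930598e-05,
        1.39352967e+00, -1.50480442e-01]), 'qd': array([-0.00016923,  0.00136588, -0.00137262,  0.00079418,  0.0018437 ,
        0.00077736]), 'joint_torque': array([-1.01911653e-03, -3.83045626e+01, -2.91592866e+01, -3.83065335e-04,
        1.05495725e-02, -1.10249286e-05]), 'tcp_pos': array([0.14627197, 0.55528317, 0.23008698]), 'orientation': array([[-9.66955209e-01,  2.54944470e-01, -9.70005878e-04],
       [ 2.54946027e-01,  9.66952837e-01, -2.17598405e-03],
       [ 3.83194835e-04, -2.35137826e-03, -9.99997162e-01]]), 'force': array([-0.18416579, -0.01708479, -0.03845772]), 'ft_torque': array([ 0.05863439, -0.01902833,  0.06865784]), 'finger_gap': 1.0002885940826176}
0.0187
scene {'fx': 434.3885206142359, 'fy': 434.3885206142359, 'cx': 312.0903917877193, 'cy': 245.44998949347612, 'view': array([[ 0.87847002,  0.47774262,  0.0072394 , -0.46656101],
       [-0.28336376,  0.50872841,  0.8129578 ,  0.05127815],
       [ 0.3847017 , -0.71621044,  0.5822776 , -0.8347919 ],
       [ 0.        ,  0.        ,  0.        ,  1.        ]])}
top {'fx': 545.0380280846372, 'fy': 545.0380280846372, 'cx': 321.50444003233775, 'cy': 225.0352940321124, 'view': array([[ 0.00291328, -0.99924433,  0.0387594 ,  0.04344016],
       [ 0.99455082,  0.00693447,  0.10402199, -0.50995259],
       [-0.10421216,  0.03824514,  0.99381947, -0.84594644],
       [ 0.        ,  0.        ,  0.        ,  1.        ]])}
```

View pics/scene0.png

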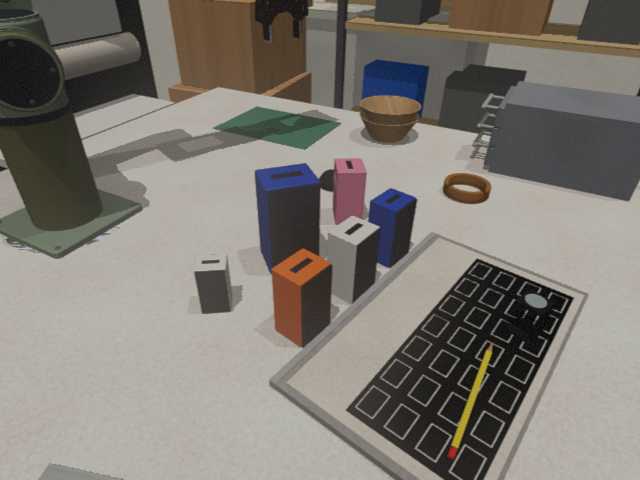

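View pics/top0.png

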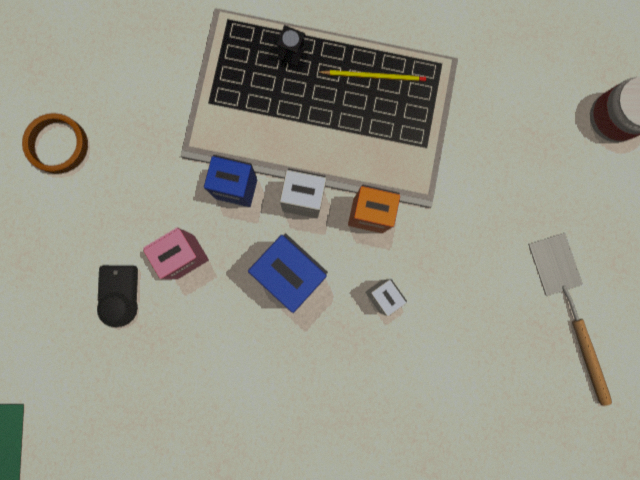

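```bash
cat > h.py <<'E'
import numpy as np
def ray(c,u,v):
    V=c["view"]; R=V[:3,:3]; t=V[:3,3]
    d=R.T@np.array([(u-c["cx"])/c["fx"],-(v-c["cy"])/c["fy"],-1.]); return -R.T@t,d
def at(c,u,v,z):
    o,d=ray(c,u,v); return o+d*(z-o[2])/d[2]
def proj(c,p):
    q=c["view"][:3,:3]@np.asarray(p)+c["view"][:3,3]; return c["cx"]+c["fx"]*q[0]/-q[2], c["cy"]-c["fy"]*q[1]/-q[2]
E
python3 - <<'E'
import cv2,pickle
d=pickle.load(open("c0.pkl","rb"))
p=d["top"]["pixels"]
cv2.imwrite("pics/crop1.png",cv2.resize(p[140:240,175:305],None,fx=6,fy=6,interpolation=cv2.INTER_CUBIC)[:600,:780])
cv2.imwrite("pics/crop2.png",cv2.resize(p[140:240,315:445],None,fx=6,fy=6,interpolation=cv2.INTER_CUBIC)[:600,:780])
p=d["scene"]["pixels"]
cv2.imwrite("pics/crop3.png",cv2.resize(p[150:300,240:440],None,fx=4,fy=4,interpolation=cv2.INTER_CUBIC))
E
```

```text
(no output)
```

View pics/crop1.png

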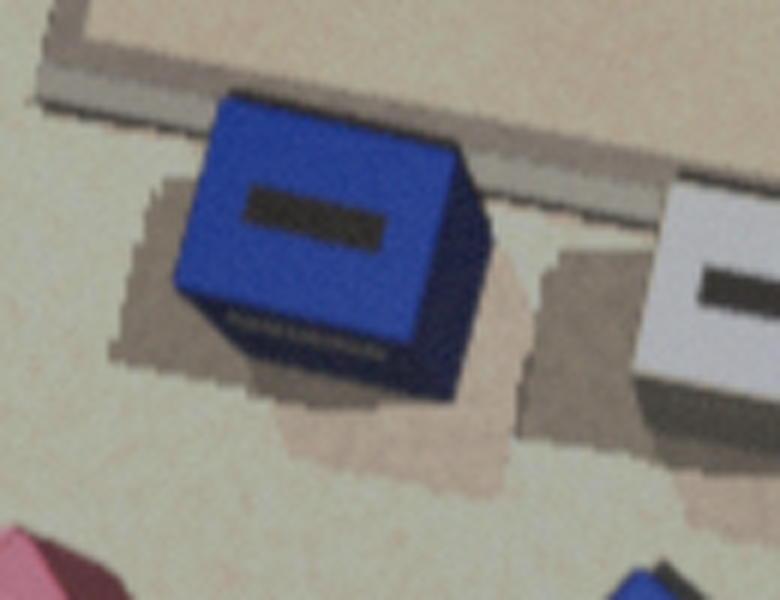

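View pics/crop2.png

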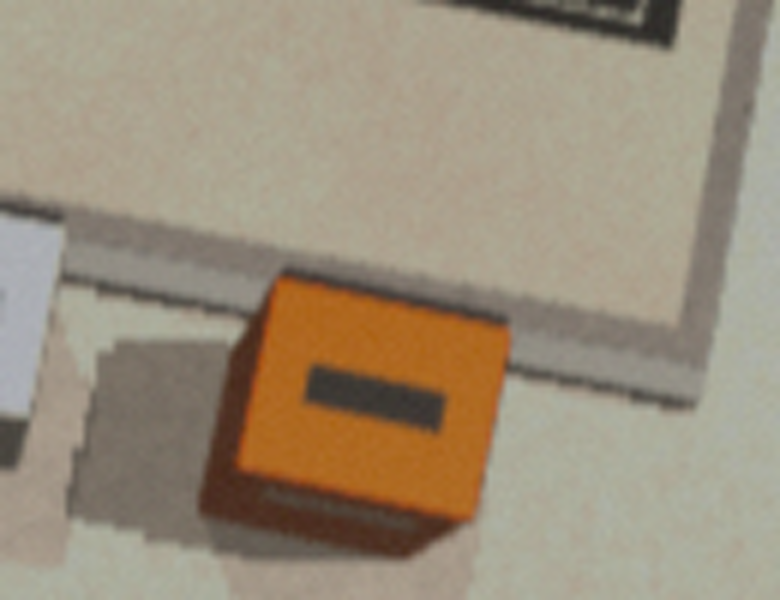

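View pics/crop3.png

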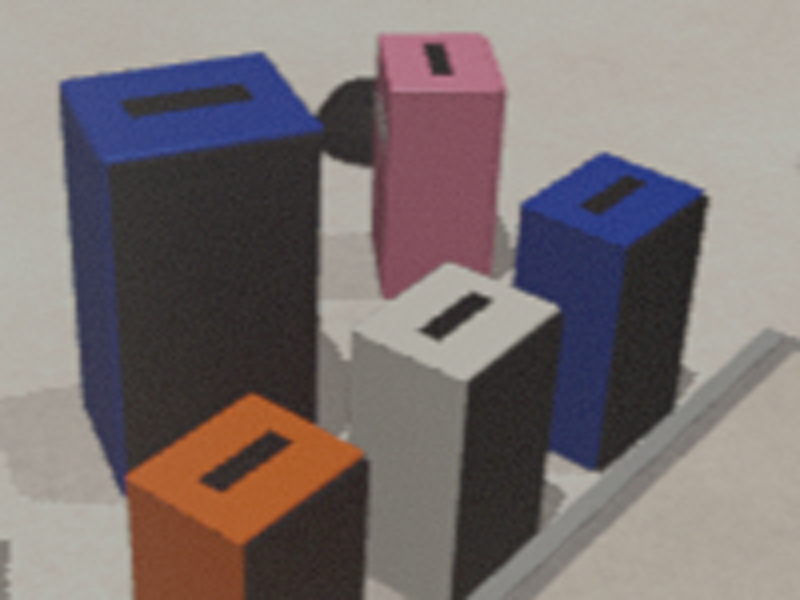

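```bash
python3 - <<'E'
import pickle,numpy as np
from h import *
d=pickle.load(open("c0.pkl","rb")); c=d["top"]; sc=d["scene"]
print("cam",ray(c,0,0)[0])
f1=lambda x,y:(175+(x+.5)/6-.5,140+(y+.5)/6-.5)
f2=lambda x,y:(315+(x+.5)/6-.5,140+(y+.5)/6-.5)
P=np.array([at(c,*f1(*q),.11) for q in [(225,97),(458,148),(412,340),(178,285)]])
print(P.round(4)); print([np.linalg.norm(P[i]-P[i-3]).round(4) for i in range(4)]); 
m=P.mean(0); print("blue",m)
P2=np.array([at(c,*f2(*q),.11) for q in [(280,275),(508,325),(472,520),(240,470)]])
print("orange",P2.mean(0))
for z,a,b in((.0,(38,103),(695,407)),(.012,(40,65),(703,368))):
    A=at(c,*f1(*a),z);B=at(c,*f2(*b),z)
    v=(A-B);L=np.linalg.norm(v);v/=L; n=np.array([v[1],-v[0],0])
    print("fence z",z,A.round(4),B.round(4),"L",L,"yaw",np.degrees(np.arctan2(n[1],n[0])),"dist blue",(A-m)@n,"orange",(A-P2.mean(0))@n, "along",(m-(A+B)/2)@v,(P2.mean(0)-(A+B)/2)@v)
v=(P[0]+P[3]-P[1]-P[2]);print("blue yaw",np.degrees(np.arctan2(-v[0],v[1])))
v=(P[0]-P[3]+P[1]-P[2]);print("blue yaw x",np.degrees(np.arctan2(v[1],v[0])))
# scene check
S=[(602,153),(707,193),(626,247),(519,203)]
S=[(240+(x+.5)/4-.5,150+(y+.5)/4-.5) for x,y in S]
Q=np.array([at(sc,*s,.11) for s in S]);print(Q.round(4),Q.mean(0))
E
```

```text
cam [0.41888931 0.07929693 0.89208061]
[[0.6009 0.2085 0.11  ]
 [0.589  0.1521 0.11  ]
 [0.5419 0.1624 0.11  ]
 [0.5548 0.2186 0.11  ]]
[np.float64(0.0576), np.float64(0.0482), np.float64(0.0577), np.float64(0.0473)]
blue [0.57164717 0.18539418 0.11      ]
orange [ 0.52963105 -0.03167631  0.11      ]
fence z 0.0 [0.6242 0.2777 0.    ] [ 0.5432 -0.1365  0.    ] L 0.4220412371888348 yaw -11.06915956846827 dist blue 0.03388240982532361 orange 0.03344069001292669 along 0.11032307717284077 -0.11077590602237775
fence z 0.012 [0.632  0.2748 0.012 ] [ 0.5523 -0.136   0.012 ] L 0.4184503527243482 yaw -10.974539757151884 dist blue 0.042227943385401624 orange 0.04215135289408194 along 0.1099486628753745 -0.11115074829581975
blue yaw -12.412335619994087
blue yaw x -12.322539088591173
[[0.5568 0.2195 0.11  ]
 [0.6048 0.2082 0.11  ]
 [0.5907 0.1532 0.11  ]
 [0.5428 0.1644 0.11  ]] [0.57377643 0.18633288 0.11      ]
```

```bash
python3 - <<'E'
import pickle,numpy as np
from h import *
d=pickle.load(open("c0.pkl","rb")); c=d["top"]; sc=d["scene"]
f=lambda x,y:(240+x/4,150+y/4)
def height(b,t):
    g=at(sc,*f(*b),0); zs=np.arange(.02,.3,.001)
    e=[abs(proj(sc,(g[0],g[1],z))[1]-f(*t)[1]) for z in zs]; return g,zs[np.argmin(e)]
for nme,b,t in(("big",(125,490),(107,162)),("pink",(388,298),(378,40)),("pink2",(490,288),(503,92))):
    print(nme,height(b,t))
g,h=height((125,490),(107,162))
print("bigtop",[at(c,u,v,h).round(3) for u,v in[(286,235),(327,271),(293,311),(249,268)]])
print("pinktop",[at(c,u,v,.12).round(3) for u,v in[(144,252),(184,229),(203,258),(160,279)]])
n=np.array([.9816,-.1908]);v=np.array([.1908,.9816]);p=np.array([.5165,.197])
print(p)
E
```

```text
big (array([0.42775638, 0.0509573 , 0.        ]), np.float64(0.1500000000000001))
pink (array([0.45838984, 0.23275446, 0.        ]), np.float64(0.1320000000000001))
pink2 (array([0.49726127, 0.26457222, 0.        ]), np.float64(0.10300000000000008))
bigtop [array([0.483, 0.099, 0.15 ]), array([0.434, 0.043, 0.15 ]), array([0.38 , 0.089, 0.15 ]), array([0.438, 0.149, 0.15 ])]
pinktop [array([0.46 , 0.298, 0.12 ]), array([0.493, 0.244, 0.12 ]), array([0.452, 0.216, 0.12 ]), array([0.423, 0.275, 0.12 ])]
[0.5165 0.197 ]
```

drive_tool:
  deltas:
    - {"hand": 0.025,"travel": [-0.04,-0.022,0],"dr": [0,0,-1]}
    - {"hand": 0.025,"travel": [-0.075,-0.042,0],"dr": [0,0,-2]}
    - {"hand": 0.025,"travel": [-0.11,-0.062,0],"dr": [0,0,-3]}
    - {"hand": 0.025,"travel": [-0.145,-0.081,0],"dr": [0,0,-3.8]}
    - {"hand": 0.025,"travel": [-0.18,-0.101,0],"dr": [0,0,-3.8]}
    - {"hand": 0.025,"travel": [-0.215,-0.121,0],"dr": [0,0,-3.8]}
    - {"hand": 0.025,"travel": [-0.25,-0.14,0],"dr": [0,0,-3.8]}
    - {"hand": 0.025,"travel": [-0.285,-0.16,0],"dr": [0,0,-3.8]}
    - {"hand": 0.025,"travel": [-0.32,-0.18,0],"dr": [0,0,-3.8]}
    - {"hand": 0.025,"travel": [-0.355,-0.199,0],"dr": [0,0,-3.8]}

```text
time: 0.93
tcp_pos: [0.4396, 0.2706, 0.2301]
orientation: [[-0.982, 0.19, -0.002], [0.19, 0.982, -0.002], [0.001, -0.002, -1.0]]
force: [0.9, 0.3, -0.5]
finger_gap: 0.291
```

drive_tool:
  deltas:
    - {"hand": 0.025,"travel": [-0.033,-0.021,0],"dr": [0,0,0]}
    - {"hand": 0.025,"travel": [-0.066,-0.042,0],"dr": [0,0,0]}
    - {"hand": 0.025,"travel": [-0.0895,-0.0575,0],"dr": [0,0,0]}
    - {"hand": 0.025,"travel": [-0.0895,-0.0575,0.02],"dr": [0,0,0]}
    - {"hand": 0.025,"travel": [-0.0895,-0.0575,0.045],"dr": [0,0,0]}
    - {"hand": 0.025,"travel": [-0.0895,-0.0575,0.075],"dr": [0,0,0]}
    - {"hand": 0.025,"travel": [-0.0895,-0.0575,0.1],"dr": [0,0,0]}
    - {"hand": 0.025,"travel": [-0.0895,-0.0575,0.125],"dr": [0,0,0]}
    - {"hand": 0.025,"travel": [-0.0895,-0.0575,0.142],"dr": [0,0,0]}
    - {"hand": 0.025,"travel": [-0.0895,-0.0575,0.142],"dr": [0,0,0]}

```text
time: 1.77
tcp_pos: [0.5119, 0.1957, 0.0831]
orientation: [[-0.982, 0.191, -0.012], [0.191, 0.982, -0.004], [0.011, -0.007, -1.0]]
force: [-0.7, -0.4, -0.1]
finger_gap: 0.292
```

```bash
cat > look.py <<'E'
import sys,cv2,numpy as np
from workcell import manip, vision
k=sys.argv[1]
a=vision.camera("scene")["pixels"];b=vision.camera("top")["pixels"]
A=cv2.resize(a[110:330,200:440],(400,367),interpolation=cv2.INTER_CUBIC)
B=cv2.resize(b[90:310,130:440],(400,284),interpolation=cv2.INTER_CUBIC)
o=np.zeros((367,800,3),np.uint8);o[:,:400]=A;o[:284,400:]=B
cv2.imwrite(f"pics/l{k}.png",o);s=manip.get_state();print(s["time"],s["tcp_pos"],s["force"])
E
python3 look.py 1
```

```text
1.8667 [0.51549467 0.19664433 0.08746238] [-0.16186701 -0.05429669 -0.39179699]
```

View pics/l1.png

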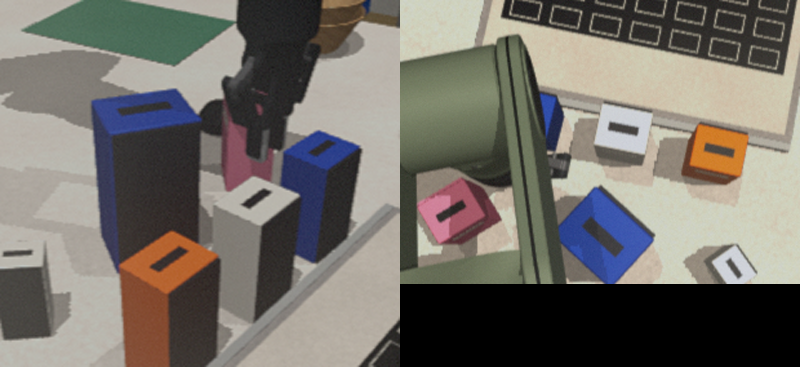

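drive_tool:
  deltas:
    - {"hand": 0.025,"travel": [-0.005,0,0],"dr": [0,0,0]}
    - {"hand": 0.025,"travel": [-0.009,0,0],"dr": [0,0,0]}
    - {"hand": 0.025,"travel": [-0.013,0,0],"dr": [0,0,0]}
    - {"hand": 0.025,"travel": [-0.017,0,0],"dr": [0,0,0]}
    - {"hand": 0.025,"travel": [-0.02,0,0],"dr": [0,0,0]}
    - {"hand": 0.025,"travel": [-0.023,0,0],"dr": [0,0,0]}
    - {"hand": 0.025,"travel": [-0.026,0,0],"dr": [0,0,0]}
    - {"hand": 0.025,"travel": [-0.029,0,0],"dr": [0,0,0]}
    - {"hand": 0.025,"travel": [-0.032,0,0],"dr": [0,0,0]}
    - {"hand": 0.025,"travel": [-0.035,0,0],"dr": [0,0,0]}

```text
time: 2.7
tcp_pos: [0.55, 0.1899, 0.0873]
orientation: [[-0.982, 0.19, -0.004], [0.19, 0.982, -0.003], [0.003, -0.003, -1.0]]
force: [-1.7, 0.0, 2.4]
finger_gap: 0.292
```

```bash
python3 look.py 2
```

```text
2.8 [0.55072283 0.18981683 0.0873968 ] [-1.87375851 -0.15477118 -0.22393112]
```

View pics/l2.png

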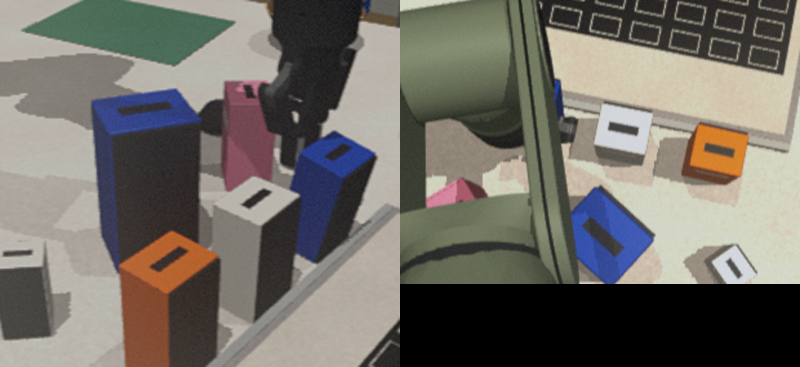

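drive_tool:
  deltas:
    - {"hand": 0.025,"travel": [-0.003,0,0],"dr": [0,0,0]}
    - {"hand": 0.025,"travel": [-0.006,0,0],"dr": [0,0,0]}
    - {"hand": 0.025,"travel": [-0.009,0,0],"dr": [0,0,0]}
    - {"hand": 0.025,"travel": [-0.012,0,0],"dr": [0,0,0]}
    - {"hand": 0.025,"travel": [-0.015,0,0],"dr": [0,0,0]}
    - {"hand": 0.025,"travel": [-0.018,0,0],"dr": [0,0,0]}
    - {"hand": 0.025,"travel": [-0.021,0,0],"dr": [0,0,0]}
    - {"hand": 0.025,"travel": [-0.024,0,0],"dr": [0,0,0]}
    - {"hand": 0.025,"travel": [-0.026,0,0],"dr": [0,0,0]}
    - {"hand": 0.025,"travel": [-0.028,0,0],"dr": [0,0,0]}

```text
time: 3.63
tcp_pos: [0.5785, 0.1844, 0.0873]
orientation: [[-0.982, 0.191, -0.003], [0.191, 0.982, -0.003], [0.002, -0.003, -1.0]]
force: [-0.0, 0.3, -0.1]
finger_gap: 0.292
```

```bash
python3 look.py 3
```

```text
3.7333 [0.57858608 0.18436865 0.08735013] [-0.05924083 -0.15777168  0.36842075]
```

View pics/l3.png

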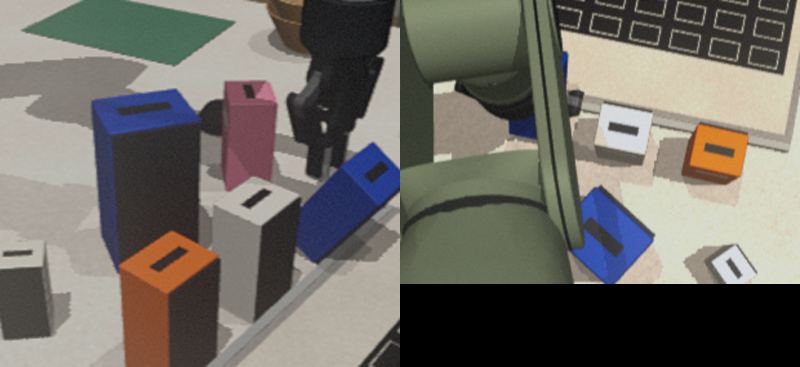

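drive_tool:
  deltas:
    - {"hand": 0.025,"travel": [0,0,0],"dr": [0,0,0]}
    - {"hand": 0.025,"travel": [0,0,0],"dr": [0,0,0]}
    - {"hand": 0.025,"travel": [0,0,0],"dr": [0,0,0]}
    - {"hand": 0.025,"travel": [0,0,0],"dr": [0,0,0]}

```text
time: 4.07
tcp_pos: [0.5785, 0.1844, 0.0873]
orientation: [[-0.982, 0.191, -0.002], [0.191, 0.982, -0.003], [0.002, -0.003, -1.0]]
force: [-0.8, 0.0, -0.1]
finger_gap: 0.29
```

```bash
python3 look.py 4
```

```text
4.1667 [0.57850515 0.18442251 0.0873529 ] [-0.13965918  0.23439344 -0.5328604 ]
```

View pics/l4.png

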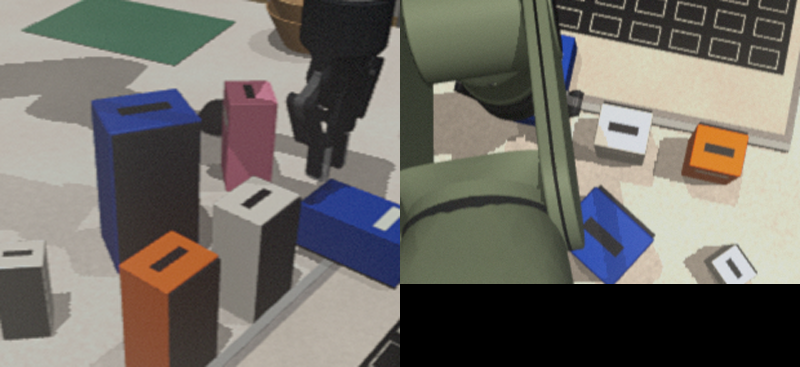

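drive_tool:
  deltas:
    - {"hand": 0.025,"travel": [0,0,-0.02],"dr": [0,0,0]}
    - {"hand": 0.025,"travel": [0,0,-0.05],"dr": [0,0,0]}
    - {"hand": 0.025,"travel": [0,0,-0.08],"dr": [0,0,0]}
    - {"hand": 0.025,"travel": [0,0,-0.11],"dr": [0,0,0]}
    - {"hand": 0.025,"travel": [0,0,-0.14],"dr": [0,0,0]}
    - {"hand": 0.025,"travel": [0.02,0.02,-0.15],"dr": [0,0,0]}
    - {"hand": 0.025,"travel": [0.05,0.045,-0.15],"dr": [0,0,0]}
    - {"hand": 0.025,"travel": [0.075,0.07,-0.15],"dr": [0,0,0]}
    - {"hand": 0.025,"travel": [0.105,0.095,-0.15],"dr": [0,0,0]}
    - {"hand": 0.025,"travel": [0.13,0.12,-0.15],"dr": [0,0,0]}

```text
time: 5.0
tcp_pos: [0.4725, 0.3285, 0.2375]
orientation: [[-0.982, 0.191, -0.002], [0.191, 0.982, -0.002], [0.002, -0.003, -1.0]]
force: [0.8, 0.9, -0.1]
finger_gap: 0.295
```

drive_tool:
  deltas:
    - {"hand": 0.025,"travel": [0.03,0.025,0],"dr": [0,0,0]}
    - {"hand": 0.025,"travel": [0.055,0.05,0],"dr": [0,0,0]}
    - {"hand": 0.025,"travel": [0.08,0.075,0],"dr": [0,0,0]}
    - {"hand": 0.025,"travel": [0.11,0.1,0],"dr": [0,0,0]}
    - {"hand": 0.025,"travel": [0.14,0.125,0],"dr": [0,0,0]}
    - {"hand": 0.025,"travel": [0.16,0.15,0],"dr": [0,0,0]}
    - {"hand": 0.025,"travel": [0.19,0.17,0],"dr": [0,0,0]}
    - {"hand": 0.025,"travel": [0.21,0.19,0],"dr": [0,0,0]}
    - {"hand": 0.025,"travel": [0.21,0.19,0],"dr": [0,0,0]}

```text
time: 5.75
tcp_pos: [0.2985, 0.559, 0.2373]
orientation: [[-0.983, 0.185, -0.004], [0.185, 0.983, 0.0], [0.004, -0.001, -1.0]]
force: [0.7, -0.1, 0.3]
finger_gap: 0.293
```

```bash
python3 - <<'E'
from workcell import manip, vision
import cv2,pickle,numpy as np
d={n:vision.camera(n) for n in("scene","top")}
pickle.dump(d,open("c1.pkl","wb"))
p=d["top"]["pixels"]; cv2.imwrite("pics/t5.png",cv2.resize(p[90:240,175:375],None,fx=4,fy=4,interpolation=cv2.INTER_CUBIC))
cv2.imwrite("pics/s5.png",cv2.resize(d["scene"]["pixels"][130:330,240:500],None,fx=3,fy=3,interpolation=cv2.INTER_CUBIC))
print(manip.get_state()["time"],manip.get_state()["tcp_pos"])
E
```

```text
5.85 [0.30169885 0.55569953 0.23714482]
```

View pics/t5.png

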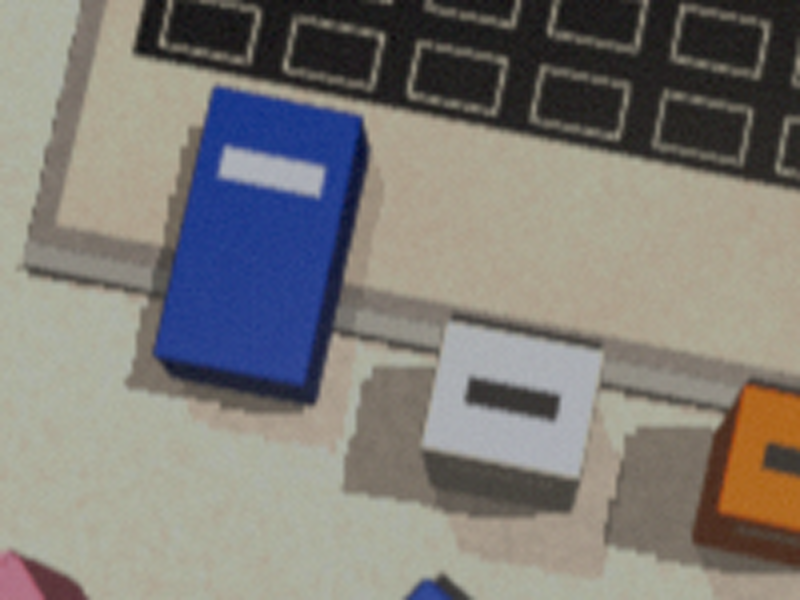

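View pics/s5.png

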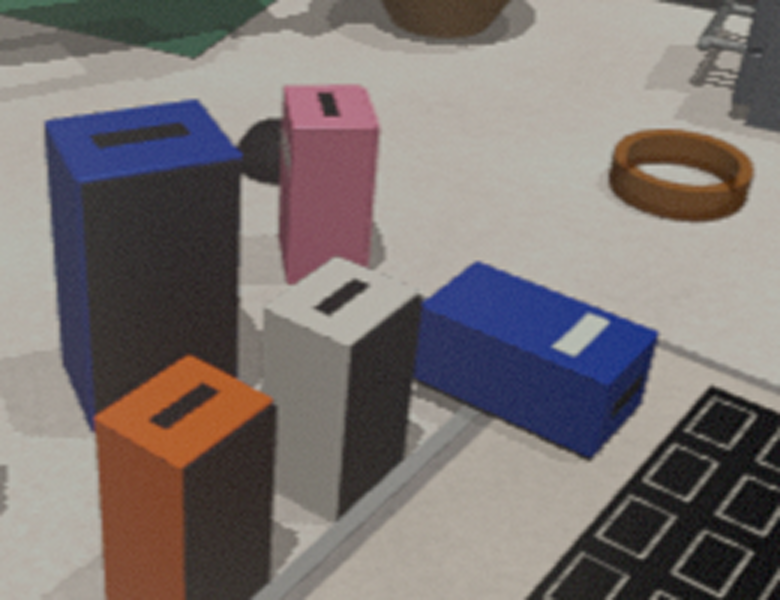

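```bash
python3 - <<'E'
import pickle,numpy as np
from h import *
d=pickle.load(open("c1.pkl","rb")); c=d["top"];sc=d["scene"]
f=lambda x,y:(175+(x+.5)/4-.5,90+(y+.5)/4-.5)
P=np.array([at(c,*f(*q),.064) for q in[(212,88),(363,118),(306,387),(157,355)]])
n=np.array([.9816,-.1908,0]);A=np.array([.6242,.2777,0])
print(P.round(4),[np.linalg.norm(P[i]-P[i-3]).round(4) for i in range(4)])
x=P[0]+P[1]-P[2]-P[3];print("yaw",np.degrees(np.arctan2(x[1],x[0])),"foot past fence",[(A-P[i])@n for i in(2,3)])
for p in P: print(proj(sc,p))
s=lambda x,y:(240+x/3,130+y/3)
print([s(*q) for q in[(656,332),(606,385),(478,262)]])
E
```

```text
[[0.6817 0.1938 0.064 ]
 [0.6706 0.1352 0.064 ]
 [0.5645 0.1555 0.064 ]
 [0.5764 0.2125 0.064 ]] [np.float64(0.0596), np.float64(0.108), np.float64(0.0582), np.float64(0.107)]
yaw -10.470621293612103 foot past fence [np.float64(0.03525626422079336), np.float64(0.034496859453676386)]
(np.float64(457.2963260828014), np.float64(239.8339346570239))
(np.float64(440.1502020047516), np.float64(257.6919579347886))
(np.float64(377.48375768149873), np.float64(231.34433127352705))
(np.float64(396.6795349044796), np.float64(216.75525200533428))
[(458.66666666666663, 240.66666666666669), (442.0, 258.33333333333337), (399.33333333333337, 217.33333333333331)]
```

```bash
python3 -c "
from workcell import manip
print(manip.finish_job())"
```

```text
the job is handed in; nothing more can be done
None
```

I tipped the small blue weight over the fence with the two part-open fingers, pushing at about 90 mm height on its back. I backed the arm off before handing the job in, at about 5.9 s; no verdict comes back.

What my last checks showed:
- **Flat:** in the top picture its upper face measures about 108 × 59 mm at 64 mm height, against the true 110 × 60 mm. That fits the weight lying flat on its felt.
- **Square:** it lies at −10.5° against the fence's −11.0°, which is within my measuring error.
- **Overhang:** the foot end overhangs the fence by about 35 mm. That is more than the roughly 15 mm I expected, but its centre lies about 20 mm onto the bed. I did not correct it.
- **Everything else:** the orange and white weights and the look-alikes still stand and look undisturbed. The readings I saw during the push stayed under 3 N.

The scene camera agreed with the top camera to about 2 to 3 pixels, which is about what the calibration allows.

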